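# Teach the sampler its tube and its well

## Task

Teach the sampler its two stops on this lab bench, using the fingertips only. First press down the tab of the tilted well-plate holder until the plate lies fully level; then point straight down at the cap of the tallest tube in the rack from just above it (fingertips about 1 to 3 cm away) and dwell there for two seconds, do the same over the well beside the plate's cut-off corner, and last press the large round key on the teach box all the way down and let it go. Never touch the tubes or the black plate itself, lift nothing, and leave everything else where it stands.

Things in the scene. Friction and masses are not known exactly. Their poses are not given: they have to be found in the camera images.
- stand: clear plastic stand of the tilting plate holder, fixed to the table; base 150 (x) x 185 (y) x 8 mm. Origin: centre of the underside. Its y axis runs along the tilt axle, which lies straight above the origin, 55 mm above the table, between two side posts (at y = +-85 mm, tops 68 mm high). The tab is on its +x side, the low edge of the tilted holder on its -x side
- tilt (a joint): tilt of the white plate holder about the axle, rad: 0 = level, against its stop; it starts at 0.3 to 0.55 with the tab side (stand +x) raised and the face leaning to stand -x. Stiff friction hinge that stays where it is left; about 2.5 N down on the tab turns it
- tab (a point): centre of the top face of the white push tab, a flat tongue 60 mm wide (y) and 6 mm thick that sticks out beyond the plate on the stand's +x side; 83 mm from the axle in the holder's plane and 3 mm above it (level: 83 mm along stand x, 58 mm above the table). The tab is free from 57 to 100 mm from the axle, next to the plate's edge at 42.5 mm
- plate: black 24-well plate (4 rows along x, 6 columns along y, wells 17 mm wide at 19.3 mm pitch), 85 (x) x 127 (y) x 20 mm, fixed on the holder and tilting with it; one of its four corners is cut off at 45 degrees (14 mm), at its -x, +y corner. Origin: centre of its underside, 3 mm above the axle; level, its rims are 78 mm above the table. Not to be touched
- corner_well (a point): centre of the mouth of the corner well next to the cut-off corner, at rim height (plate frame -29, +48, +20 mm)
- rack: blue tube rack fixed to the table, 90 (x) x 160 (y) x 45 mm, with 2 x 4 holes 19 mm wide and 38 mm deep; origin: centre of its underside. Three capped tubes stand in three of its holes, in any order, at least 50 mm apart
- tall_tube: the tallest tube: 115 mm long, body 16 mm, grey round cap 20 mm wide; stands loosely in the rack with its cap top about 122 mm above the table. Origin: centre of its foot, z up the tube. Not to be touched
- tall_tube_cap (a point): centre of the top of the tallest tube's cap
- short_tube_a: a short tube of the same make, 75 mm long, cap top about 82 mm above the table; origin: centre of its foot. Not to be touched
- short_tube_b: the other short tube, same as short_tube_a; origin: centre of its foot. Not to be touched
- teach_box: flat grey teach box fixed to the table, 120 (x) x 90 (y) x 30 mm, with a dark screen at its +x end and three painted-on small marks at its -x end; origin: centre of its underside
- record (a joint): travel of the large round key, m: 0 = up, 0.006 = fully down; springs back; about 4 N for full travel
- record_top (a point): centre of the top face of the large round key (white, 32 mm wide, in a black collar), about 52 mm above the table when up; moves down with the key
- marker: bystander: marker pen 110 mm long, lying; origin on its underside
- timer: bystander: white timer, 50 x 50 x 18 mm; origin: centre of its underside
- carton: bystander: white carton 130 x 130 x 45 mm; origin: centre of its underside
- tip_box: bystander: closed blue box with clear lid, 117 x 82 x 67 mm; origin: centre of its underside
- beaker: bystander: glass beaker 66 mm wide, 85 mm high; origin: centre of its underside
- bottle: bystander: brown bottle 60 mm wide, 110 mm high; origin: centre of its underside
Not all that is in view belongs to the job. Leave any red look-alike of the teach_box alone.

How it is judged:
On the way, in this order (a step that is already met when the one before it is completed fails the run):
1. the plate holder is pressed level (value of joint tilt below 0.04 rad), for 0.2 s.
2. the tool points down at the tallest tube's cap from just above it and dwells (horizontal distance between the grasp point and tall_tube_cap below 0.012 m and z of the grasp point in the frame of tall_tube_cap between 0.018 and 0.072 m and angle between the grasp point's own z axis and vertical above 2.6 rad and value of joint tilt below 0.05 rad), for 1.5 s.
3. the tool points down at the well beside the cut-off corner from just above it and dwells (horizontal distance between the grasp point and corner_well below 0.0095 m and z of the grasp point in the frame of corner_well between 0.018 and 0.072 m and angle between the grasp point's own z axis and vertical above 2.6 rad and value of joint tilt below 0.05 rad), for 1.5 s.
4. the large round key is pressed down (value of joint record above 0.0045 m and value of joint tilt below 0.05 rad), for 0.05 s.
At the end, for the whole second after the job is handed in: The holder is level within 0.05 rad, the key is back up, the three tubes stand upright in the rack within 15 mm of where they stood, and every bystander is within 20 mm of its start (value of joint tilt below 0.05 rad and value of joint record below 0.0015 m and angle between each of tall_tube, short_tube_a, short_tube_b's own z axis and vertical below 0.2 rad and height (world z) of each of tall_tube, short_tube_a, short_tube_b below 0.012 m and distance of each of tall_tube, short_tube_a, short_tube_b from where it was at the start of the episode below 0.015 m and distance of each of marker, timer, carton, tip_box, beaker, bottle from where it was at the start of the episode below 0.02 m); the robot touches nothing.
It fails at once if a tube is touched by the robot (contact force between any of the fingers, the arm and tall_tube above 0.5 N or contact force between any of the fingers, the arm and short_tube_a above 0.5 N or contact force between any of the fingers, the arm and short_tube_b above 0.5 N).
It fails at once if the black plate is touched by the robot (contact force between any of the fingers, the arm and plate above 0.5 N).
It fails at once if a bystander is shoved or carried off its place (over 20 mm) (distance of any of marker, timer, carton, tip_box, beaker, bottle from where it was at the start of the episode above 0.02 m).
It fails at once if a tube is moved or lifted (over 15 mm) (distance of any of tall_tube, short_tube_a, short_tube_b from where it was at the start of the episode above 0.015 m).
It also fails if it takes over 64 s, if anything falls off the work surface, if the arm or the gripper's body presses on something with over 40 N, if the wrist force passes 120 N, or if a joint passes its speed limit or range.

## Robot

A 6-joint arm with a two-finger parallel gripper is mounted at the origin on the work surface. World frame = base frame: x ahead of the robot, y to its left, z up, the work surface at z = 0. Lengths are in m, angles in rad, forces in N, time in s.
With the tool pointing down it reaches from about 0.3 to 0.75 m from the base axis. Payload 8.5 kg.
Tool frame: the origin (TCP) lies between the finger pads, 19 mm behind the fingertips; this is the grasp point; z points along the fingers, y is the line along which they close (so a half turn about z gives the same grasp; the last joint's range is limited). The gripper opens to 88 mm and grips with 3 to 60 N. Pads are 18 mm wide; open, the fingers measure 123 mm over their backs; the gripper's body (75 mm by 187 mm) begins 45 mm behind the grasp point.
Start: joints at [-1.355, 0.381, 1.297, -0, 1.464, -0.215], TCP at [0.23, -0.5, 0.257] pointing down, gripper open.
Joint ranges: [-3.11, 3.11], [-0.89, 2.33], [0.22, 2.48], [-1.42, 4.56], [0.17, 2.85], [-2.88, 2.88]. Speed limits (rad/s): [2.39, 2.39, 3.14, 3.14, 3.14, 3.14].

## Interface

Orientations are given as a unit quaternion [x, y, z, w].
In Python, from workcell import ctrl, optics gives the robot as it stands. The module is installed in compiled form; this text tells all that it offers.
- The arm moves only by the tool play_rows, never from a script. Its argument "moves" is a list of rows, each a list of 4 numbers: the shift along the world's x, y, z in mm, then the turn about the world's z in degrees. In form: [[dx, dy, dz, spin], ...]. A call has exactly 8 rows; each row is the pose to reach, as a shift and turn from the pose commanded when the call began; what a row does not reach only later rows make up. A row lasts 1/10 s, in which the tool goes at most 50 mm and 8.59 degrees, less where a joint would pass 70% of its speed; a pose out of reach is approached as far as the arm can. A call with a gripper value outside its range is refused whole. "jaw" is the opening, from 0 (shut) to 1 (fully open), set as the call begins (left out, the last holds). The fingers move at their own pace and stop on an object; "newtons" is the grip in N (left out, the last holds). Time passes only in rows, so rows that repeat a pose let the fingers close, or fill a call up. It gives the time, the measured TCP pose, the force, the opening and the grip force at its end, in the units of the state.
- ctrl.state(): the state, without advancing time (a new reading comes with each control period).
- optics.camera(name): name is "side" or "top"; returns the picture (400x640x3 uint8, red, green, blue); there is no depth.
- optics.get_calibration(name): a dict with "mtx" (3x3 intrinsics, pixels), "position" and "rotation" of the camera in the world. Camera axes: x right, y up, looking along -z (the intrinsics and any distortion apply to the point x, -y, -z); pixel columns grow to the right and rows downward; lengths in m; the calibration is good to about 2 mm. A picture is of the moment at which its call begins. get_calibration takes no time and is no camera call.
- ctrl.close_job(): hands the job in; it is judged then, once.
Trained networks look in the newest picture that a camera, given by its name, has taken for a name from the list of things; names that differ only in an ending like _2 or _b are one class to them, and where a whole thing is asked for, a point or a joint stands for the part that bears it (a point fixed in the world has none). Each returns a list of dicts, best first, with "p" (0 to 1); they miss things now and then, are a little off and sometimes report something else, mostly with a low value. They report only what shows in the picture. A call takes as long as a camera call. They do not tell look-alikes from the thing itself.
- optics.look_for(camera, name): "point" ([column, row] in pixels, amid what is visible of it).
The state is a dict: "clock": time; "joint_positions": joint angles; "qvel": joint speeds; "effort": joint torques, N m; "position": TCP position; "orientation": TCP orientation; "force": force on the tool from outside, world axes, zero at the start; "wrist_torque": the same for the moment, N m; "width": finger opening in m; "finger_force": force on a finger pad.
Only numpy, scipy, OpenCV 4.12 (cv2) and the standard library are available. Lean on these libraries where they do the work, as an engineer would, in place of code of your own. Each camera call takes 0.05 s, during which the arm holds its last target. There are 200 camera calls.

## Working session

There is one attempt and no reset: what is moved stays moved. The work goes in short steps, Python scripts to look and compute and a tool call to move; the robot and the scene stay as the last step left them, time stands still between calls to the robot, and variables do not carry over. Pictures are saved under pics/ and viewed, at most 10 in all, crops included, and the job is handed in when it is done.

Besides the shell and the picture viewer there is one more tool, called after ">>>" by a JSON object that holds its "method" and its "body". play_rows: Moves the arm, as the interface text tells. Its arguments: {"type":"object","properties":{"moves":{"type":"array"},"jaw":{"type":"number"},"newtons":{"type":"number"}},"required":["moves"]}

```bash
mkdir -p pics
cat > h.py <<'E'
import numpy as np, cv2
from workcell import ctrl, optics
def cal(n):
    c=optics.get_calibration(n); return np.array(c["mtx"]),np.array(c["position"]),np.array(c["rotation"]),c
def ray(n,uv):
    K,p,R,c=cal(n)
    d=c.get("dist",c.get("distortion"))
    x=cv2.undistortPoints(np.array([[uv]],float),K,None if d is None else np.array(d))[0,0]
    return p,R@np.array([x[0],-x[1],-1.])
def atz(n,uv,z):
    p,d=ray(n,uv); return p+d*(z-p[2])/d[2]
def proj(n,P):
    K,p,R,c=cal(n); q=(np.atleast_2d(P)-p)@R; q=q*[1,-1,-1]; 
    d=c.get("dist",c.get("distortion"))
    return cv2.projectPoints(q,np.zeros(3),np.zeros(3),K,None if d is None else np.array(d))[0][:,0]
def tri(a,b):
    (p1,d1),(p2,d2)=ray("side",a),ray("top",b)
    t=np.linalg.lstsq(np.c_[d1,-d2],p2-p1,rcond=None)[0]
    A,B=p1+d1*t[0],p2+d2*t[1]; return (A+B)/2,np.linalg.norm(A-B)
E
python3 - <<'E'
from h import *
for n in("side","top"):
    im=optics.camera(n); cv2.imwrite(f"pics/{n}0.png",im[:,:,::-1]); print(n,cal(n)[3])
    for t in ["stand","tab","plate","corner_well","rack","tall_tube","tall_tube_cap","short_tube_a","teach_box","record_top"]:
        print(t,[(np.round(r["point"]).tolist(),round(r["p"],2)) for r in optics.look_for(n,t)][:4])
print(ctrl.state())
E
```

```text
side {'mtx': array([[494.91991905,   0.        , 323.4987014 ],
       [  0.        , 494.91991905, 195.21851446],
       [  0.        ,   0.        ,   1.        ]]), 'position': array([0.39927812, 0.73142694, 1.07516943]), 'rotation': array([-0.02535796,  0.34990577,  0.93346259, -0.07463587])}
stand [([306.0, 237.0], 0.59)]
tab [([303.0, 227.0], 0.95)]
plate [([307.0, 231.0], 0.94)]
corner_well [([305.0, 233.0], 0.57), ([295.0, 363.0], 0.36)]
rack [([294.0, 365.0], 0.57)]
tall_tube [([287.0, 357.0], 0.51)]
tall_tube_cap [([288.0, 360.0], 0.76)]
short_tube_a [([308.0, 377.0], 0.54), ([304.0, 328.0], 0.52)]
teach_box [([401.0, 150.0], 0.8), ([341.0, 169.0], 0.65), ([281.0, 162.0], 0.63)]
record_top [([404.0, 141.0], 0.45)]
top {'mtx': array([[503.04226878,   0.        , 310.25020578],
       [  0.        , 503.04226878, 195.13402988],
       [  0.        ,   0.        ,   1.        ]]), 'position': array([ 0.40866649, -0.07833603,  1.76372876]), 'rotation': array([-0.02390334,  0.02068412,  0.71467056, -0.69874659])}
stand [([298.0, 187.0], 0.58)]
tab [([296.0, 180.0], 0.72), ([181.
[... 402 characters left out ...]
ck': 1.1, 'joint_positions': array([-1.35529979e+00,  3.80600076e-01,  1.29742129e+00, -1.37508803e-06,
        1.46360725e+00, -2.15287943e-01]), 'qvel': array([-0.00043504,  0.00084326, -0.00173151, -0.00059369,  0.0003    ,
       -0.00121383]), 'effort': array([-6.55511431e-04, -4.37808573e+01, -2.24731404e+01,  7.13164103e-02,
        3.12945235e-02, -1.18759479e-05]), 'position': array([ 0.22966874, -0.4997224 ,  0.25744117]), 'orientation': array([ 9.76892620e-01,  2.13730693e-01, -6.85472350e-07, -1.79836614e-05]), 'force': array([-0.8258786 ,  0.37184001, -0.75171088]), 'wrist_torque': array([ 0.00874991, -0.02050504, -0.01575547]), 'finger_force': 0.0, 'width': 0.08775919238447803}
```

```bash
sed -i 's/np.array(c\["rotation"\]),c/Rotation.from_quat(c["rotation"]).as_matrix(),c/; 1a from scipy.spatial.transform import Rotation' h.py
python3 - <<'E'
import cv2
a=cv2.imread("pics/top0.png"); cv2.imwrite("pics/top0c.png",cv2.resize(a[80:330,130:463],(800,600),interpolation=cv2.INTER_CUBIC))
a=cv2.imread("pics/side0.png"); cv2.imwrite("pics/side0c.png",cv2.resize(a[100:400,200:600],(800,600),interpolation=cv2.INTER_CUBIC))
E
```

```text
(no output)
```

View pics/top0c.png

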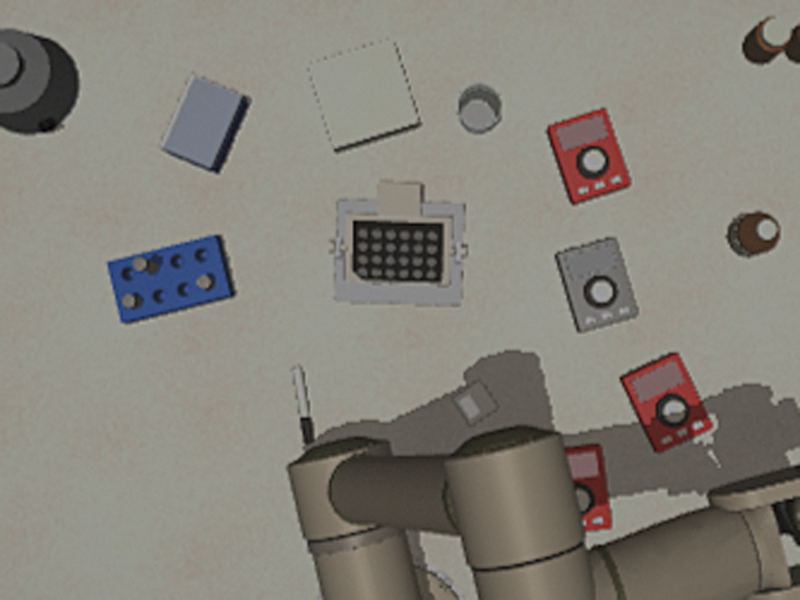

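View pics/side0c.png

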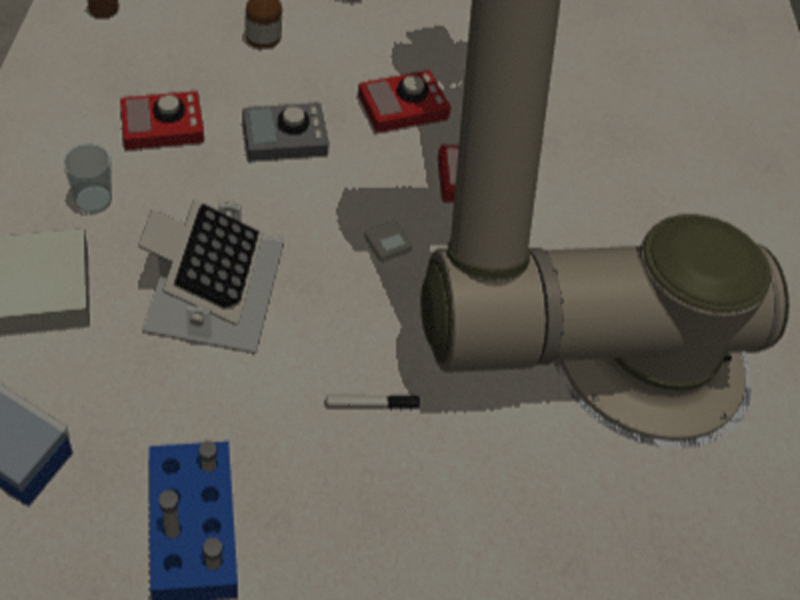

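Top view: rack with three caps at crop (140,265), (130,300), (205,283). The first shows its body, so it is the tall one, matching the side crop at (169,498). The plate's cut corner is at crop (357,275). Look-alikes: the grey teach box key is at top crop (600,291); the red boxes are at (593,160), (673,410) and (583,497). Next, one close crop to check these choices.

Run:
```python
import cv2,numpy as np
t=cv2.imread("pics/top0.png");s=cv2.imread("pics/side0.png")
def c(im,x,y,w,h,k): return cv2.resize(im[y:y+h,x:x+w],(w*k,h*k),interpolation=cv2.INTER_CUBIC)
A=np.hstack([c(t,262,150,66,60,6),c(s,266,196,66,84,6)[:504]][:1])
o=np.zeros((600,800,3),np.uint8)
o[:360,:396]=c(t,262,150,66,60,6)
o[:480,400:800]=c(s,266,198,80,96,5)[:480,:400]
o[360:600,:220]=c(t,174,176,55,40,6)[:240,:220]
o[360:600,224:396]=c(s,272,315,43,60,4)
cv2.imwrite("pics/comp.png",o)
```

```text
(no output)
```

View pics/comp.png

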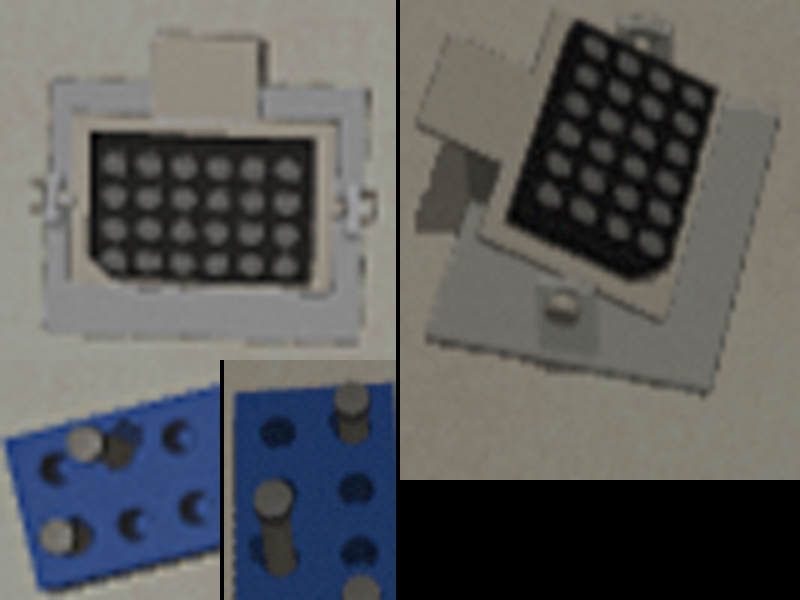

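The close crop confirms the choices. The cut corner is at the plate's lower left in the top panel (100,268), the tall cap is at panel (86,442) in the top view and (274,498) in the side view. Now fit the stand pose and triangulate.

```bash
cat > fit.py <<'E'
from h import *
from scipy.optimize import least_squares
def T(u,v): return [262+(u+.5)/6-.5,150+(v+.5)/6-.5]
def S(u,v): return [266+(u-400+.5)/5-.5,198+(v+.5)/5-.5]
b=.008
obs=[] # cam, local xyz, tilting?, uv
for p,q in [((75,92.5),(52,80)),((75,-92.5),(369,90)),((-75,-92.5),(358,342)),((-75,92.5),(45,332))]: obs.append(("top",p+(8,),0,T(*q)))
for p,q in [((75,92.5),(428,337)),((-75,92.5),(708,388)),((-75,-92.5),(778,118))]: obs.append(("side",p+(8,),0,S(*q)))
for p,q in [((42.5,63.5,23),(92,132)),((42.5,-63.5,23),(316,138)),((-42.5,-63.5,23),(308,286)),((-29,48,23),(113,261)),((100,30,3),(152,35)),((100,-30,3),(260,38))]: obs.append(("top",p,1,T(*q)))
for p,q in [((42.5,-63.5,23),(578,20)),((-42.5,-63.5,23),(718,92)),((42.5,63.5,23),(507,222)),((-29,48,23),(652,243)),((100,-30,3),(445,37)),((100,30,3),(417,127))]: obs.append(("side",p,1,S(*q)))
def W(pose,l,t):
    x,y,a,th=pose; l=np.array(l)/1000.
    if t: l=Rotation.from_euler("y",-th).apply(l)+[0,0,.055]
    return Rotation.from_euler("z",a).apply(l)+[x,y,0]
if __name__=="__main__":
    f=lambda P:np.concatenate([proj(c,W(P,l,t))[0]-q for c,l,t,q in obs])
    p0=atz("top",[296,187],.06)
    r=least_squares(f,[p0[0],p0[1],0,.4],loss="soft_l1")
    print("stand",r.x,"rms",np.sqrt(np.mean(r.fun**2))); print(np.round(r.fun.reshape(-1,2),1).tolist())
    P=r.x.copy();print("tab",W(P,(83,0,3),1));P[3]=0
    print("tab lvl",W(P,(83,0,3),1),"well",W(P,(-29,48,23),1))
    ct=[174+86.5/6-.5,176+82.5/6-.5];cs=[272+50.5/4-.5,315+138.5/4-.5]
    print("cap",tri(cs,ct),atz("top",ct,.122),atz("side",cs,.122))
    kt=[130+600.5/2.402-.5,80+291.5/2.4-.5];ks=[200+293.5/2-.5,100+117.5/2-.5]
    print("key",tri(ks,kt),atz("top",kt,.052),atz("side",ks,.052))
    # sub-pixel check of the key: bright blob near
    for n,k in(("top",kt),("side",ks)):
        im=cv2.imread(f"pics/{n}0.png").astype(int);u,v=map(int,k);w=im[v-9:v+10,u-9:u+10]
        print(n,k);print(w.mean(2).astype(int)[::2,::2].tolist())
    for n,us in(("mk",[(295,367),(307,443)]),("tm",[(475,402)]),("bk",[(480,108)]),("bott",[(755,232)]),("carton",[(335,150),(418,125)])):
        print(n,[np.round(atz("top",[130+u/2.4,80+v/2.4],.02)[:2],3).tolist() for u,v in us])
E
python3 fit.py
```

```text
stand [ 0.55826457 -0.0210058  -0.05912928  0.41738593] rms 0.8586650335422951
[[-0.2, -0.7], [-0.4, -0.5], [-0.0, 0.2], [-0.8, -0.0], [-1.6, 0.0], [0.0, 0.9], [0.2, -1.8], [-0.9, 1.2], [-0.2, 1.6], [0.3, 0.8], [0.0, -0.0], [-0.2, -0.5], [-0.2, -0.4], [-0.3, -0.8], [0.7, -1.8], [1.2, -2.6], [-0.2, -0.2], [0.2, 0.2], [-0.9, 0.2]]
tab [ 0.63279258 -0.02541773  0.09138835]
tab lvl [ 0.64111952 -0.02591067  0.058     ] well [0.53215181 0.02862407 0.078     ]
cap (array([0.53982328, 0.32817313, 0.12204468]), np.float64(0.0020154373748674337)) [0.54083277 0.32830807 0.122     ] [0.53881703 0.32810049 0.122     ]
key (array([ 0.49170749, -0.30764358,  0.04735115]), np.float64(0.00029517506738905663)) [ 0.49162977 -0.3070164   0.052     ] [ 0.49114225 -0.30294448  0.052     ]
top [379.5, 200.95833333333334]
[[115, 115, 115, 113, 116, 114, 120, 111, 96, 106], [116, 116, 113, 123, 105, 121, 113, 112, 109, 108], [112, 100, 118, 87, 32, 31, 42, 105, 111, 107], [114, 118, 63, 40, 107, 124, 103, 38, 105, 107], [115, 107, 43, 93, 158, 154, 156, 102, 62, 110], [116, 109, 50, 140, 153, 154, 152, 149, 44, 114], [116, 111, 46, 91, 162, 155, 157, 123, 57, 112], [115, 118, 50, 47, 110, 141, 122, 35, 103, 110], [117, 116, 116, 71, 38, 38, 51, 95, 114, 110], [119, 116, 117, 116, 120, 119, 123, 108, 109, 166]]
side [346.25, 158.25]
[[122, 120, 121, 122, 122, 122, 120, 122, 123, 120], [123, 116, 117, 113, 114, 113, 113, 110, 108, 94], [78, 75, 72, 80, 93, 92, 83, 72, 70, 83], [73, 72, 48, 117, 116, 117, 119, 95, 68, 89], [74, 44, 48, 120, 118, 117, 118, 112, 32, 61], [74, 24, 34, 97, 117, 118, 116, 77, 14, 73], [74, 18, 11, 46, 63, 60, 59, 31, 17, 73], [77, 27, 18, 15, 30, 31, 21, 21, 20, 73], [86, 56, 28, 13, 7, 15, 12, 19, 62, 73], [84, 72, 73, 64, 47, 47, 49, 74, 72, 73]]
mk [[0.392, 0.13], [0.283, 0.114]]
tm [[0.337, -0.129]]
bk [[0.763, -0.146]]
bott [[0.573, -0.54]]
carton [[0.707, 0.066], [0.74, -0.055]]
```

>>> {"method": "play_rows", "body": {"moves": [[20,24,0,-3],[46,54,0,-6],[72,84,0,-9],[98,114,0,-12],[124,144,0,-15],[150,174,0,-18],[176,204,0,-21],[204,237,0,-25]], "jaw": 0}}

```text
clock: 1.9
position: [0.4345, -0.2615, 0.2576]
orientation: [1.0, -0.004, 0.0, 0.0]
force: [0.1, 0.4, -0.2]
width: 0.0261
finger_force: 0.0
```

>>> {"method": "play_rows", "body": {"moves": [[30,34,-8,0],[60,68,-20,0],[90,102,-35,0],[120,136,-50,0],[150,170,-65,0],[180,207,-80,0],[204,237,-97,0],[204,237,-117,0]]}}

```text
clock: 2.7
position: [0.6397, -0.0219, 0.1396]
orientation: [1.0, -0.001, 0.001, -0.0]
force: [-0.3, -0.4, -0.1]
width: 0.0004
finger_force: 0.0
```

>>> {"method": "play_rows", "body": {"moves": [[0,0,-10,0],[0,0,-20,0],[0,0,-30,0],[0,0,-38,0],[0,0,-46,0],[0,0,-53,0],[0,0,-59,0],[0,0,-63,0]]}}

```text
clock: 3.5
position: [0.6377, -0.0259, 0.077]
orientation: [1.0, -0.003, 0.0, 0.0]
force: [1.1, -0.8, 11.9]
width: 0.0008
finger_force: 6.6
```

>>> {"method": "play_rows", "body": {"moves": [[0,0,-1,0],[0,0,-2,0],[0,0,-2,0],[0,0,-3,0],[0,0,-3,0],[0,0,-3,0],[0,0,-3,0],[0,0,-3,0]]}}

```text
clock: 4.3
position: [0.6378, -0.0259, 0.0769]
orientation: [1.0, -0.003, 0.001, 0.0]
force: [-5.9, 0.5, 19.3]
width: 0.0003
finger_force: 9.9
```

>>> {"method": "play_rows", "body": {"moves": [[0,0,20,0],[0,0,55,0],[0,0,95,0],[-10,25,126,0],[-22,65,126,0],[-34,105,126,0],[-46,145,126,0],[-55,180,126,0]]}}

```text
clock: 5.1
position: [0.5813, 0.1561, 0.2]
orientation: [1.0, -0.003, -0.001, -0.0]
force: [0.3, -0.0, 0.4]
width: 0.0005
finger_force: 0.0
```

Run:
```python
from h import *
print(ctrl.state()["position"])
o=np.zeros((600,800,3),np.uint8)
for i,(n,x,y,w,h) in enumerate([("top",262,150,66,60),("side",262,195,66,84)]):
    im=optics.camera(n)[:,:,::-1]; cv2.imwrite(f"pics/{n}1.png",im)
    o[:h*6,i*400:i*400+396]=cv2.resize(im[y:y+h,x:x+w],(w*6,h*6),interpolation=cv2.INTER_CUBIC)
    k={"top":(174,176,55,40),"side":(272,315,55,40)}[n]
# second row: overlay not needed
cv2.imwrite("pics/comp1.png",o)
```

```text
[0.58125824 0.15610947 0.20003596]
```

View pics/comp1.png

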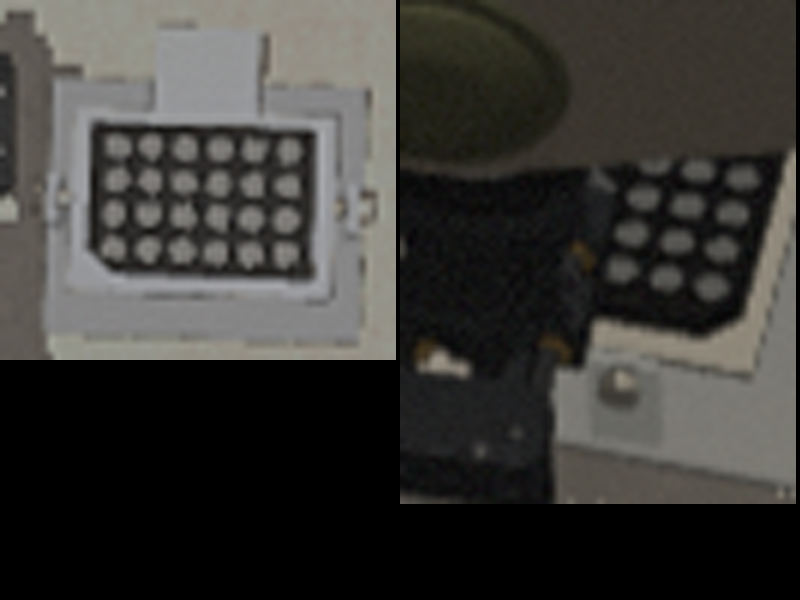

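The plate lies level. The corner well is at panel (114,248) in the top view and (711,288) in the side view.

Run:
```python
from h import *
t=[262+114.5/6-.5,150+248.5/6-.5]; s=[262+311.5/6-.5,195+288.5/6-.5]
print(tri(s,t),atz("top",t,.078),atz("side",s,.078))
# plate corners level, rim: top
for u,v in((92,125),(317,130),(312,278)): print(atz("top",[262+(u+.5)/6-.5,150+(v+.5)/6-.5],.078))
```

```text
(array([0.53168114, 0.02764995, 0.07550985]), np.float64(0.0003249175998486198)) [0.53166185 0.02750688 0.078     ] [0.53118857 0.02939941 0.078     ]
[0.60117812 0.03857071 0.078     ]
[ 0.59545763 -0.0876802   0.078     ]
[ 0.51231547 -0.08297854  0.078     ]
```

>>> {"method": "play_rows", "body": {"moves": [[-10,35,0,0],[-20,75,0,0],[-30,115,0,0],[-40,150,0,0],[-43,174,0,0],[-43,174,-8,0],[-43,174,-22,0],[-43,174,-38,0]]}}

```text
clock: 6.0
position: [0.54, 0.3269, 0.1614]
orientation: [1.0, -0.003, -0.0, 0.0]
force: [0.6, -0.1, 0.3]
width: 0.0004
finger_force: 0.0
```

>>> {"method": "play_rows", "body": {"moves": [[0,0,0,0],[0,0,0,0],[0,0,0,0],[0,0,0,0],[0,0,0,0],[0,0,0,0],[0,0,0,0],[0,0,0,0]]}}

```text
clock: 6.8
position: [0.5397, 0.3283, 0.1625]
orientation: [1.0, -0.003, 0.0, -0.0]
force: [0.6, 0.0, -0.3]
width: 0.0004
finger_force: 0.0
```

>>> {"method": "play_rows", "body": {"moves": [[0,0,0,0],[0,0,0,0],[0,0,0,0],[0,0,0,0],[0,0,0,0],[0,0,0,0],[0,0,0,0],[0,0,0,0]]}}

```text
clock: 7.6
position: [0.5397, 0.3283, 0.1624]
orientation: [1.0, -0.003, -0.0, 0.0]
force: [1.2, 1.1, 0.1]
width: 0.0005
finger_force: 0.0
```

>>> {"method": "play_rows", "body": {"moves": [[0,0,0,0],[0,0,0,0],[0,0,0,0],[0,0,0,0],[0,0,0,0],[0,0,0,0],[0,0,15,0],[0,0,38,0]]}}

```text
clock: 8.4
position: [0.5392, 0.328, 0.1996]
orientation: [1.0, -0.003, -0.001, 0.001]
force: [0.4, -0.1, -0.4]
width: 0.0008
finger_force: 0.0
```

>>> {"method": "play_rows", "body": {"moves": [[-1,-20,0,0],[-2,-60,0,0],[-3,-105,0,0],[-4,-150,0,0],[-5,-195,0,0],[-6,-240,0,0],[-7,-280,0,0],[-8,-300,0,0]]}}

```text
clock: 9.2
position: [0.5315, 0.0254, 0.2006]
orientation: [1.0, -0.004, 0.0, 0.0]
force: [0.3, -0.6, 0.3]
width: 0.0007
finger_force: 0.0
```

>>> {"method": "play_rows", "body": {"moves": [[0,0,0,0],[0,0,-10,0],[0,0,-25,0],[0,0,-45,0],[0,0,-62,0],[0,0,-75,0],[0,0,-82,0],[0,0,-82,0]]}}

```text
clock: 10.0
position: [0.5312, 0.0293, 0.1174]
orientation: [1.0, -0.002, -0.001, -0.0]
force: [0.6, -1.1, 0.1]
width: 0.0001
finger_force: 0.0
```

>>> {"method": "play_rows", "body": {"moves": [[0,0,0,0],[0,0,0,0],[0,0,0,0],[0,0,0,0],[0,0,0,0],[0,0,0,0],[0,0,0,0],[0,0,0,0]]}}

```text
clock: 10.8
position: [0.5317, 0.0282, 0.1185]
orientation: [1.0, -0.003, 0.0, -0.0]
force: [-0.6, -0.5, 0.4]
width: 0.0006
finger_force: 0.0
```

>>> {"method": "play_rows", "body": {"moves": [[0,0,0,0],[0,0,0,0],[0,0,0,0],[0,0,0,0],[0,0,0,0],[0,0,0,0],[0,0,0,0],[0,0,0,0]]}}

```text
clock: 11.6
position: [0.5317, 0.0283, 0.1184]
orientation: [1.0, -0.003, -0.0, 0.0]
force: [-0.4, 0.4, 0.3]
width: 0.0009
finger_force: 0.0
```

>>> {"method": "play_rows", "body": {"moves": [[0,0,0,0],[0,0,0,0],[0,0,0,0],[0,0,0,0],[0,0,0,0],[0,0,10,0],[0,0,30,0],[0,0,60,0]]}}

```text
clock: 12.4
position: [0.5311, 0.0283, 0.1788]
orientation: [1.0, -0.003, -0.001, -0.0]
force: [0.1, -1.2, 1.5]
width: 0.0006
finger_force: 0.0
```

>>> {"method": "play_rows", "body": {"moves": [[-3,-20,0,0],[-8,-65,0,0],[-13,-112,0,0],[-18,-159,0,0],[-24,-206,0,0],[-30,-253,0,0],[-36,-300,0,0],[-40,-334,0,0]]}}

```text
clock: 13.2
position: [0.491, -0.3086, 0.1793]
orientation: [1.0, -0.004, 0.0, 0.0]
force: [1.0, 0.5, -0.5]
width: 0.0007
finger_force: 0.0
```

>>> {"method": "play_rows", "body": {"moves": [[0,0,-10,0],[0,0,-25,0],[0,0,-42,0],[0,0,-60,0],[0,0,-75,0],[0,0,-88,0],[0,0,-98,0],[0,0,-98,0]]}}

```text
clock: 14.0
position: [0.4914, -0.3051, 0.0794]
orientation: [1.0, -0.003, -0.001, -0.001]
force: [-0.4, 0.7, 0.0]
width: 0.0003
finger_force: 0.0
```

Run:
```python
from h import *
print(ctrl.state()["position"])
o=np.zeros((600,800,3),np.uint8)
for i,(n,x,y) in enumerate([("top",347,170),("side",300,110)]):
    im=optics.camera(n)[:,:,::-1]
    o[:,i*400:i*400+400]=cv2.resize(im[y:y+100,x:x+67],(400,600),interpolation=cv2.INTER_CUBIC)
cv2.imwrite("pics/key.png",o)
```

```text
[ 0.49140781 -0.30509677  0.07943822]
```

View pics/key.png

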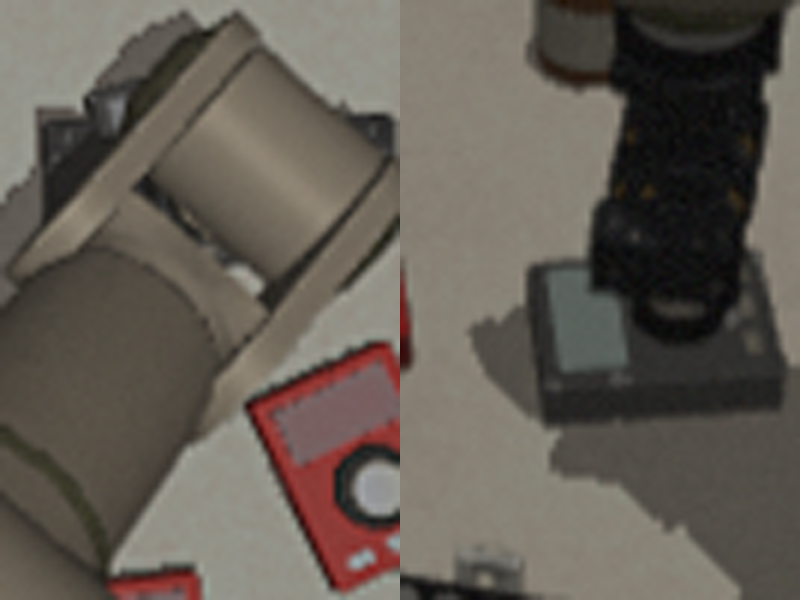

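The picture shows the fingertips over the grey box's white key, at side panel (680,305). Pressing.

>>> {"method": "play_rows", "body": {"moves": [[0,0,-4,0],[0,0,-8,0],[0,0,-10,0],[0,0,-12,0],[0,0,-14,0],[0,0,-15,0],[0,0,-15,0],[0,0,-15,0]]}}

```text
clock: 14.9
position: [0.4917, -0.3057, 0.0656]
orientation: [1.0, -0.003, 0.0, 0.0]
force: [-1.1, 1.0, 3.7]
width: 0.0003
finger_force: 1.8
```

>>> {"method": "play_rows", "body": {"moves": [[0,0,-1,0],[0,0,-2,0],[0,0,-3,0],[0,0,-4,0],[0,0,-4,0],[0,0,-4,0],[0,0,-4,0],[0,0,-4,0]]}}

```text
clock: 15.7
position: [0.4918, -0.3058, 0.0646]
orientation: [1.0, -0.003, 0.001, 0.001]
force: [-8.6, 7.2, 30.8]
width: 0.0005
finger_force: 15.6
```

The key is on its stop (force rising at z = 0.0646). Release and retreat.

>>> {"method": "play_rows", "body": {"moves": [[0,0,8,0],[0,0,20,0],[0,0,40,0],[0,0,65,0],[0,0,95,0],[0,0,125,0],[0,0,150,0],[0,0,170,0]]}}

```text
clock: 16.5
position: [0.4918, -0.3058, 0.2333]
orientation: [1.0, -0.003, 0.001, 0.001]
force: [-1.3, 0.4, 0.1]
width: 0.0005
finger_force: 0.0
```

>>> {"method": "play_rows", "body": {"moves": [[-20,-15,0,0],[-45,-35,0,0],[-70,-55,0,0],[-95,-75,0,0],[-120,-95,0,0],[-145,-115,0,0],[-165,-130,0,0],[-165,-130,0,0]]}}

```text
clock: 17.3
position: [0.3248, -0.4373, 0.2314]
orientation: [1.0, -0.004, -0.0, 0.0]
force: [0.0, 0.4, 0.7]
width: 0.0001
finger_force: 0.0
```

Run:
```python
from h import *
im=optics.camera("top")[:,:,::-1]; cv2.imwrite("pics/end.png",cv2.resize(im[80:330,130:463],(800,600)))
print(ctrl.state()["position"],ctrl.state()["force"])
```

```text
[ 0.32596336 -0.43630386  0.23143314] [-0.34147005  0.13734408 -0.63915463]
```

View pics/end.png

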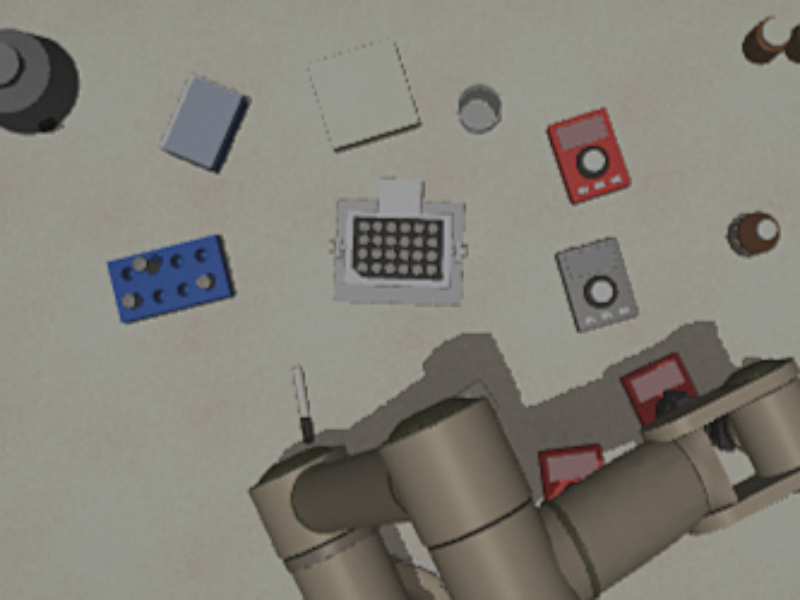

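The plate is level (395,250), the key is up (600,291), and the tubes and visible bystanders have not moved; the arm hides the timer. Handing in.

```bash
python3 -c "
from workcell import ctrl
print(ctrl.close_job())"
```

```text
the job is handed in; nothing more can be done
None
```

The job is handed in, but no verdict came back: the holder was pressed level, I dwelt over the tallest tube's cap and then the corner well (about 2 s each), and the grey box's key was pressed to its stop and released, all by about 17 s.

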